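# Mount a feed roller in the roller stand and clamp its tailstop

### The arm

A 6-joint arm with a two-finger parallel gripper is mounted at the origin on a cart in front of the work surface, level with it; the furniture and walls round the work are solid. World frame = base frame: x ahead of the robot, y to its left, z up, the work surface at z = 0. Lengths are in m, angles in degrees, forces in N, time in s.
With the tool pointing down it reaches from about 0.325 to 0.85 m from the base axis. Payload 4.4 kg.
Tool frame: the origin (TCP) lies midway between the tips of the shut fingers; the grasp point (between the pads) lies grip_depth behind it (grip_depth is the distance from the TCP to the grasp point, in m); z points along the fingers, y is the line along which they close (so a half turn about z gives the same grasp; the last joint's range is limited). The gripper opens to 94 mm and grips with 3 to 60 N. Pads are 16 mm wide; open, the fingers measure 119 mm over their backs; the gripper's body (75 mm by 177 mm) begins 78 mm behind the grasp point.
Start: joints at [65.117, 11.837, 88.321, -0, 79.842, -8.623], TCP at [0.161, 0.552, 0.205] pointing down, gripper open.
Joint ranges: [-156.59, 156.59], [-49.26, 127.26], [12.9, 141.05], [-63.56, 243.56], [4.71, 150.69], [-161.64, 161.64]. Speed limits (degrees/s): [159.86, 159.86, 180, 180, 180, 180].

### API

Orientations are given as [roll, pitch, yaw] about the fixed x, y, z axes, in that order (R = Rz(yaw) Ry(pitch) Rx(roll)).
In Python, from rig import * gives the robot as it stands.
- The arm moves only by the tool drive_tool, never from a script. Its argument "steps" is a list of rows, each an object with "dp": the shift along the tool's x, y, z in mm, a list of three; "yaw": the turn about the tool's z in degrees. In form: [{"dp": [x, y, z], "yaw": yaw}, ...]. A call has 1 to 12 rows; each row shifts and turns the commanded pose from where the row before left it, along the tool's axes as they then stand; what a row does not reach is not made up. A row lasts 1/12 s, in which the tool goes at most 41.7 mm and 7.16 degrees, less where a joint would pass 70% of its speed; a pose out of reach is approached as far as the arm can. A call with a gripper value outside its range is refused whole. "fingers" is the closure, from 0 (fully open) to 1 (shut), set as the call begins (left out, the last holds). The fingers move at their own pace and stop on an object; "grip_force" is the grip in N (left out, the last holds). Time passes only in rows, so rows that do not move let the fingers close. It gives the time, the measured TCP pose, the force, the opening and the grip force at its end, in the units of the state.
- sense(): the state, without advancing time (a new reading comes with each control period).
- snapshot(name): name is "side" or "top" or "wrist"; returns a dict with "frame" (480x640x3 uint8, blue, green, red), "depth" (480x640 float32, m along the optical axis (not along the pixel's ray), 0 where there is no reading), "camera_matrix" (3x3 intrinsics, pixels), "R" (3x3) and "t" (3): a world point X has camera coordinates R X + t; the wrist camera has in their place "hand_eye" (4x4, takes a point from camera to tool coordinates, whose origin is the TCP and whose axes are the flange's). Camera axes: x right, y down, z forward; pixel columns grow to the right and rows downward; lengths in m; the calibration is good to about 2 mm. A picture is of the moment at which its call begins: read the wrist's pose just before it.
- hand_in(): hands the job in; it is judged then, once.
Trained networks look in the newest picture that a camera, given by its name, has taken for a name from the list of things; names that differ only in an ending like _2 or _b are one class to them, and where a whole thing is asked for, a point or a joint stands for the part that bears it (a point fixed in the world has none). Each returns a list of dicts, best first, with "score" (0 to 1); they miss things now and then, are a little off and sometimes report something else, mostly with a low value. They report only what shows in the picture. A call takes as long as a camera call.
- trace(camera, label): "pixels" (480x640 bool, what is visible of it).
- spot_point(camera, label): "at" ([x, y, z] in m, in world coordinates, good to about 4 mm: a listed point, or the origin of a listed thing).
The state is a dict: "time": time; "joint_positions": joint angles; "qvel": joint speeds; "tau": joint torques, N m; "eef_pos": TCP position; "tcp_rot": TCP orientation; "contact_force": force on the tool from outside, world axes, zero at the start; "moment": the same for the moment, N m; "finger_gap": finger opening in m; "grasp_force": force on a finger pad.
Only numpy, scipy, OpenCV 4.12 (cv2) and the standard library are available. Lean on these libraries where they do the work, as an engineer would, in place of code of your own. Each camera call takes 0.05 s, during which the arm holds its last target. There are 200 camera calls.

### The job

Mount the loose feed roller in the roller stand: lay its shaft in the two V-rests, slide the tailstop up so that the shaft is held between the head stop and the tailstop's spindle with no end play you could notice, and lock the tailstop there by turning its T-bar clamp knob firmly clockwise (about a quarter turn). Leave the other things on the table where they are and let go of everything.

Things in the scene. Friction and masses are not known exactly. Their poses are not given: they have to be found in the camera images.
- stand: Roller stand fixed to the table: aluminium base 110 (x) x 340 (y) x 12 high, bevelled rail along y, its top 32 mm up. Origin: centre of the underside; x away from the robot, y along the rail to the left, z up. Two steel V-rests (90 degree notches open upward, 47 wide at the mouth, arms 108 high, 10 thick along y) at y = +115 and -5 mm; head stop at the left end, tailstop at the right.
- head_face (a point): Centre of the head stop's face, at y = +145 mm in the stand and 92 mm above the table, looking to -y of the stand; a steel button 16 diameter on a dark block 34 x 20 x 110 high.
- rest_centre (a point): Middle of the roller when its shaft lies in both V-rests with one end against the head stop: midway between the rests, 92 mm above the table, at y = +55 mm in the stand; axes as the stand's. Between the rests the roller can lie up to 15 mm to the right (-y) of this; laid about 7 mm to the right, it is then pushed home by the tailstop.
- roller: Loose feed roller, about 0.32 kg, alike at both ends: steel shaft 12 diameter x 180 long; in its middle a black rubber drum 32 diameter x 62 long, with a toothed grey rim (44 diameter, 9 wide) at each end, 80 over the rims. Origin: its middle, on the axis; y along the shaft. Lies on its rims' teeth, axis 22 mm up; does not roll by itself. Grasp across the drum between the rims.
- tailstop (a joint): Place of the tailstop on the rail, m: 0 at the right end, growing to the left (+y of the stand), at most 0.085. At 0.070 its spindle touches a shaft that sits against the head stop. Starts between 0 and 0.03. Slides with about 3 N while the clamp is loose; pushing the roller along its rests takes 2 to 4 N more. May be slid by its knob.
- spindle_tip (a point): Tip of the tailstop's steel spindle, 13 diameter, pointing to +y of the stand, 92 mm above the table, in line with the V-rests. The tailstop: grey saddle 120 (x) x 42 (y), 50 high, with a dark post 106 high.
- knob_grip (a point): Centre of the clamp knob's black T-bar, 64 long, 12 thick, 20 deep along the knob's axis. z: the knob's axis, pointing out, leaning 35 degrees from vertical toward -x of the stand; x: along the bar. Under the bar 20 mm are free round the 10 mm stem. Lies 60 mm in front of the rail's middle, 61 mm above the table, 34 mm to the right of the spindle tip; moves with the tailstop.
- clamp_knob (a joint): Angle of the clamp knob, rad: 0 loose (bar square to the rail), growing clockwise as seen from outside, 1.57 end of travel (bar along the rail). Bites at about 0.7 and clamps harder beyond (up to 0.3 Nm to turn); locked from 1.1. Starts between 0 and 0.25, stays where it is left and does not move along its axis.
- tape_white: A bystander to leave alone: roll of cream masking tape, 104 diameter x 25, lying flat at the front left. Origin: centre of its underside.
- flux_dropper: A bystander to leave alone: brown dropper bottle, 33 diameter x 102 high, standing behind the stand's left end. Origin: centre of its underside.
- screw_jar: A bystander to leave alone: round jar with a black cap, 40 diameter x 105 high, standing at the left. Origin: centre of its underside.
- screwdriver_red: A bystander to leave alone: screwdriver with a red handle, 18 x 147 x 17, lying in front of the stand's right end. Origin: centre of its underside.

How it is judged (in metres and radians):
On the way:
1. the roller lies in both V-rests (x of roller in the frame of rest_centre between -0.003 and 0.003 m and z of roller in the frame of rest_centre between -0.003 and 0.003 m and angle between the y axis of roller and the y axis of stand, either way round below 0.04 rad and y of roller in the frame of rest_centre between -0.02 and 0.004 m), for 0.2 s.
At the end, for the whole second after the job is handed in: The roller rests in both V-rests (middle within 3 mm of their line, within 4 mm of home along the rail, parallel within 0.04 rad); the tailstop is past 0.067, so less than 3 mm of end play is left; the clamp knob is turned past 1.1 rad (locked) (x of roller in the frame of rest_centre between -0.003 and 0.003 m and z of roller in the frame of rest_centre between -0.003 and 0.003 m and angle between the y axis of roller and the y axis of stand, either way round below 0.04 rad and y of roller in the frame of rest_centre between -0.004 and 0.003 m and value of joint tailstop above 0.067 m and value of joint clamp_knob above 1.1 rad and linear speed of roller below 0.02 m/s); the robot touches nothing.
It fails at once if the roll of tape is moved more than 3 cm (distance of tape_white from where it was at the start of the episode above 0.03 m).
It fails at once if the dropper bottle is moved more than 3 cm (distance of flux_dropper from where it was at the start of the episode above 0.03 m).
It fails at once if the jar is moved more than 3 cm (distance of screw_jar from where it was at the start of the episode above 0.03 m).
It fails at once if the screwdriver is moved more than 3 cm (distance of screwdriver_red from where it was at the start of the episode above 0.03 m).
It also fails if it takes over 53 s, if anything falls off the work surface, if the arm or the gripper's body presses on something with over 40 N, if the wrist force passes 120 N, or if a joint passes its speed limit or range.

## Working session

There is one attempt and no reset: what is moved stays moved. The work goes in short steps, Python scripts to look and compute and a tool call to move; the robot and the scene stay as the last step left them, time stands still between calls to the robot, and variables do not carry over. Pictures are saved under pics/ and viewed, at most 10 in all, crops included, and the job is handed in when it is done.

Besides the shell and the picture viewer there is one more tool, called after "Call:" by a JSON object that holds its "name" and its "arguments", one argument or row to a line. drive_tool: Moves the arm, as the interface text tells. Its arguments: {"type":"object","properties":{"steps":{"type":"array"},"fingers":{"type":"number"},"grip_force":{"type":"number"}},"required":["steps"]}

```bash
mkdir -p pics; ls; cat > h.py <<'E'
from rig import *
import numpy as np, cv2
def look(*names):
    for n in names:
        s=snapshot(n); yield n,s
E
python3 - <<'E'
from h import *
s=sense(); print({k:np.round(v,3) for k,v in s.items()})
ims=[]
for c in ("side","top"):
    d=snapshot(c); cv2.imwrite(f"pics/{c}0.png",d["frame"])
    for l in ["stand","head_face","rest_centre","roller","spindle_tip","knob_grip","tape_white","flux_dropper","screw_jar","screwdriver_red"]:
        r=spot_point(c,l)
        print(c,l,[(round(x["score"],2),np.round(x["at"],3)) for x in r[:2]])
    for l in ["roller"]:
        for x in trace(c,l)[:1]:
            v,u=np.nonzero(x["pixels"]); z=d["depth"][v,u]; k=z>0
            K=d["camera_matrix"]; P=np.c_[(u-K[0,2])/K[0,0]*z,(v-K[1,2])/K[1,1]*z,z][k]
            W=(P-d["t"])@d["R"]
            W=W[W[:,2]>0.008]
            m=np.median(W,0);Q=W[np.linalg.norm(W-m,axis=1)<.12]
            c2=Q[:,:2].mean(0);e,V=np.linalg.eigh(np.cov((Q[:,:2]-c2).T)); print("tr",c2,np.ptp(Q@np.r_[V[:,1],0]),np.degrees(np.arctan2(V[1,1],V[0,1])),Q[:,2].max(),len(Q))
E
```

```text
pics
{'time': np.float64(0.0), 'joint_positions': array([65.118, 11.885, 88.402, -0.   , 79.841, -8.624]), 'qvel': array([-0.093,  0.017,  0.038,  0.021,  0.047,  0.018]), 'tau': array([-1.0000e-03, -3.7088e+01, -2.8141e+01,  7.0000e-02,  3.6000e-02,
       -0.0000e+00]), 'eef_pos': array([0.161, 0.551, 0.204]), 'tcp_rot': array([-1.79874e+02, -1.90000e-02,  1.63742e+02]), 'contact_force': array([ 0.105, -0.734, -0.048]), 'moment': array([ 0.065, -0.028, -0.047]), 'grasp_force': np.float64(0.0), 'finger_gap': np.float64(0.094)}
side stand [(0.98, array([ 0.55 ,  0.055, -0.005]))]
side head_face [(0.67, array([0.574, 0.194, 0.095]))]
side rest_centre [(0.76, array([0.556, 0.109, 0.096]))]
side roller []
side spindle_tip [(0.78, array([ 0.531, -0.044,  0.092]))]
side knob_grip [(0.44, array([ 0.466, -0.067,  0.062]))]
side tape_white []
side flux_dropper [(0.64, array([ 0.766,  0.228, -0.003]))]
side screw_jar [(0.59, array([0.471, 0.426, 0.002]))]
side screwdriver_red [(0.43, array([0.576, 0.194, 0.091])), (0.39, array([ 0.396, -0.128,  0.   ]))]
tr [ 0.4489327  -0.31183912] 0.1720519821785617 164.76330693743296 0.0450264228614545 325
top stand [(0.55, array([0.554, 0.051, 0.002]))]
top head_face [(0.58, array([0.572, 0.199, 0.095]))]
top rest_centre [(0.66, array([0.564, 0.11 , 0.092])), (0.17, array([ 0.396, -0.124, -0.002]))]
top roller [(0.8, array([ 0.446, -0.325,  0.024]))]
top spindle_tip [(0.82, array([ 0.53 , -0.041,  0.09 ]))]
top knob_grip [(0.64, array([ 0.468, -0.068,  0.06 ]))]
top tape_white [(0.85, array([ 0.402,  0.211, -0.   ]))]
top flux_dropper [(0.69, array([0.763, 0.227, 0.001]))]
top screw_jar [(0.65, array([0.478, 0.423, 0.006])), (0.57, array([0.561, 0.111, 0.093]))]
top screwdriver_red [(0.57, array([ 0.397, -0.126, -0.002]))]
tr [ 0.45485779 -0.32214971] 0.17746349047285748 163.0400178415424 0.04831879006677193 511
```

View pics/side0.png

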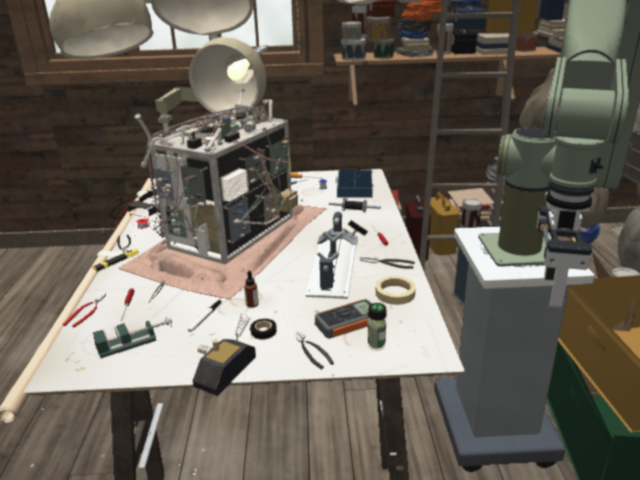

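View pics/top0.png

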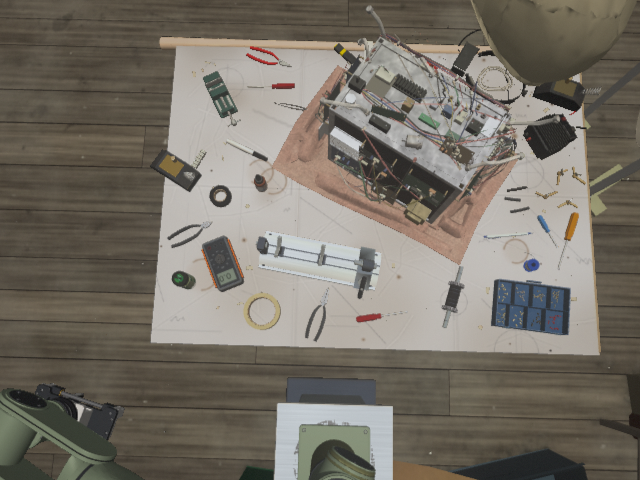

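The side view shows the stand at about (330,255) and the roller at (353,205). In the top view the roller is at (453,297), pointing almost straight ahead, the stand is centred at (320,262) and the knob is at (362,290). The networks agree with both views. The stand is yawed about −10° and the roller axis is at about 164°, so the tool is already lined up with the roller.

Call:
{"name": "drive_tool", "arguments": {
  "steps": [
    {"dp": [-28.6,-26.4,0],"yaw": 0},
    {"dp": [-28.6,-26.4,0],"yaw": 0},
    {"dp": [-28.6,-26.4,0],"yaw": 0},
    {"dp": [-28.6,-26.4,0],"yaw": 0},
    {"dp": [-28.6,-26.4,0],"yaw": 0},
    {"dp": [-28.6,-26.4,0],"yaw": 0},
    {"dp": [-28.6,-26.4,0],"yaw": 0},
    {"dp": [-28.6,-26.4,0],"yaw": 0},
    {"dp": [-28.6,-26.4,0],"yaw": 0},
    {"dp": [-28.6,-26.4,0],"yaw": 0},
    {"dp": [-28.6,-26.4,0],"yaw": 0},
    {"dp": [-28.6,-26.4,0],"yaw": 0}
  ]
}}

```text
time: 2.2
eef_pos: [0.4025, 0.15, 0.2059]
tcp_rot: [180.0, 0.1, 163.7]
contact_force: [0.7, 0.4, -0.2]
finger_gap: 0.0941
grasp_force: 0.0
```

Call:
{"name": "drive_tool", "arguments": {
  "steps": [
    {"dp": [-15.2,-36.5,0],"yaw": 0},
    {"dp": [-15.2,-36.5,0],"yaw": 0},
    {"dp": [-15.2,-36.5,0],"yaw": 0},
    {"dp": [-15.2,-36.5,0],"yaw": 0},
    {"dp": [-15.2,-36.5,0],"yaw": 0},
    {"dp": [-15.2,-36.5,0],"yaw": 0},
    {"dp": [-15.2,-36.5,0],"yaw": 0},
    {"dp": [-15.2,-36.5,0],"yaw": 0},
    {"dp": [-15.2,-36.5,0],"yaw": 0},
    {"dp": [-15.2,-36.5,0],"yaw": 0},
    {"dp": [-15.2,-36.5,0],"yaw": 0},
    {"dp": [-15.2,-36.5,0],"yaw": 0},
    {"dp": [0,0,0],"yaw": 0},
    {"dp": [0,0,0],"yaw": 0}
  ]
}}

```text
schema error: expected 1 to 12 rows
```

Call:
{"name": "drive_tool", "arguments": {
  "steps": [
    {"dp": [-15.2,-36.5,0],"yaw": 0},
    {"dp": [-15.2,-36.5,0],"yaw": 0},
    {"dp": [-15.2,-36.5,0],"yaw": 0},
    {"dp": [-15.2,-36.5,0],"yaw": 0},
    {"dp": [-15.2,-36.5,0],"yaw": 0},
    {"dp": [-15.2,-36.5,0],"yaw": 0},
    {"dp": [-15.2,-36.5,0],"yaw": 0},
    {"dp": [-15.2,-36.5,0],"yaw": 0},
    {"dp": [-15.2,-36.5,0],"yaw": 0},
    {"dp": [-15.2,-36.5,0],"yaw": 0},
    {"dp": [-15.2,-36.5,0],"yaw": 0},
    {"dp": [-15.2,-36.5,0],"yaw": 0}
  ]
}}

```text
time: 3.2
eef_pos: [0.4541, -0.3219, 0.2055]
tcp_rot: [180.0, 0.0, 163.7]
contact_force: [1.4, -0.1, 0.6]
finger_gap: 0.0937
grasp_force: 0.0
```

```bash
cat > h.py <<'E'
from rig import *
import rig, numpy as np, cv2
from scipy.spatial.transform import Rotation as Ro
def pose(s=None):
    s=s or sense(); return Ro.from_euler("xyz",s["tcp_rot"],degrees=True).as_matrix(),np.array(s["eef_pos"])
def snap(c):
    R,p=pose(); d=snapshot(c)
    if c=="wrist":
        H=d["hand_eye"]; d["Rw"]=R@H[:3,:3]; d["tw"]=R@H[:3,3]+p
    else: d["Rw"]=d["R"].T; d["tw"]=-d["R"].T@d["t"]
    return d
def cloud(d,mask=None):
    m=d["depth"]>0
    if mask is not None: m&=mask
    v,u=np.nonzero(m); z=d["depth"][v,u]; K=d["camera_matrix"]
    return np.c_[(u-K[0,2])/K[0,0]*z,(v-K[1,2])/K[1,1]*z,z]@d["Rw"].T+d["tw"],u,v
def go(x,y,z,yaw):
    s=sense(); R,p=pose(s); d=R.T@(np.array([x,y,z])-p)*1e3
    print("t",s["time"],"at",np.round(p,4),"yaw",round(s["tcp_rot"][2],2),"dp now",np.round(d,1),"dyaw(tool z)",round(-((yaw-s["tcp_rot"][2]+180)%360-180),1))
E
python3 - <<'E'
from h import *
print([n for n in dir(rig) if not n.startswith('_')], getattr(rig,'grip_depth',None))
print(sense()["time"],pose()[1])
d=snap("wrist"); cv2.imwrite("pics/w1.png",d["frame"]); print(d["hand_eye"].round(3).tolist())
print([(r["score"],r["at"]) for r in spot_point("wrist","roller")])
for x in trace("wrist","roller")[:1]:
    W,u,v=cloud(d,x["pixels"]); print(u.min(),u.max(),v.min(),v.max(),W[:,2].max())
    for h in (.008,.03):
        Q=W[W[:,2]>h]; c,(w,hh),a=cv2.minAreaRect(Q[:,:2].astype(np.float32)*1000); print(h,c,w,hh,a,len(Q))
E
```

```text
['MotionError', 'grip_depth', 'hand_in', 'sense', 'snapshot', 'spot_point', 'trace'] 0.0188
3.2 [ 0.45410135 -0.32187281  0.20554373]
[[-0.0, -0.966, -0.257, 0.075], [1.0, -0.0, 0.0, -0.0], [-0.0, -0.257, 0.966, -0.179], [0.0, 0.0, 0.0, 1.0]]
[(0.91, [0.4565, -0.3245, 0.0209])]
294 342 121 315 0.04572813584275326
0.008 (452.77886962890625, -323.3125305175781) 43.30459976196289 179.28567504882812 73.7813720703125 4750
0.03 (431.24102783203125, -316.86004638671875) 38.65763473510742 125.8263931274414 73.65161895751953 3012
```

Call:
{"name": "drive_tool", "arguments": {
  "steps": [
    {"dp": [-0.5,-1.7,36],"yaw": 0},
    {"dp": [0,0,40],"yaw": 0},
    {"dp": [0,0,40],"yaw": 0},
    {"dp": [0,0,40],"yaw": 0},
    {"dp": [0,0,28],"yaw": 0},
    {"dp": [0,0,12],"yaw": 0},
    {"dp": [0,0,4.5],"yaw": 0}
  ]
}}

```text
time: 3.93
eef_pos: [0.4526, -0.3187, 0.0025]
tcp_rot: [179.8, -0.3, 163.8]
contact_force: [0.0, -0.1, 0.7]
finger_gap: 0.0937
grasp_force: 0.0
```

Call:
{"name": "drive_tool", "arguments": {
  "steps": [
    {"dp": [0,0,0],"yaw": 0},
    {"dp": [0,0,0],"yaw": 0},
    {"dp": [0,0,0],"yaw": 0},
    {"dp": [0,0,0],"yaw": 0},
    {"dp": [0,0,0],"yaw": 0},
    {"dp": [0,0,0],"yaw": 0},
    {"dp": [0,0,0],"yaw": 0},
    {"dp": [0,0,0],"yaw": 0}
  ],
  "fingers": 1,
  "grip_force": 25
}}

```text
time: 4.6
eef_pos: [0.4543, -0.3217, 0.0052]
tcp_rot: [-180.0, 0.0, 163.7]
contact_force: [0.4, 0.0, 0.2]
finger_gap: 0.0442
grasp_force: 0.0
```

Call:
{"name": "drive_tool", "arguments": {
  "steps": [
    {"dp": [0,0,0],"yaw": 0},
    {"dp": [0,0,0],"yaw": 0},
    {"dp": [0,0,0],"yaw": 0},
    {"dp": [0,0,0],"yaw": 0}
  ]
}}

```text
time: 4.93
eef_pos: [0.4542, -0.3216, 0.0049]
tcp_rot: [-180.0, -0.0, 163.7]
contact_force: [-0.9, 0.1, 0.6]
finger_gap: 0.0314
grasp_force: 25.0
```

Call:
{"name": "drive_tool", "arguments": {
  "steps": [
    {"dp": [0,0,-10],"yaw": 0},
    {"dp": [0,0,-30],"yaw": 0},
    {"dp": [0,0,-40],"yaw": 0},
    {"dp": [0,0,-40],"yaw": 0},
    {"dp": [0,0,-30],"yaw": 0},
    {"dp": [0,0,-30],"yaw": 0},
    {"dp": [0,0,0],"yaw": 0}
  ]
}}

```text
time: 5.52
eef_pos: [0.4576, -0.3246, 0.1929]
tcp_rot: [-179.6, 0.7, 163.8]
contact_force: [1.1, -1.1, 0.0]
finger_gap: 0.0311
grasp_force: 25.0
```

Call:
{"name": "drive_tool", "arguments": {
  "steps": [
    {"dp": [0,0,0],"yaw": 7},
    {"dp": [0,0,0],"yaw": 7},
    {"dp": [0,0,0],"yaw": 7},
    {"dp": [0,0,0],"yaw": 7},
    {"dp": [0,0,0],"yaw": 7},
    {"dp": [0,0,0],"yaw": 7},
    {"dp": [0,0,0],"yaw": 7},
    {"dp": [0,0,0],"yaw": 7},
    {"dp": [0,0,0],"yaw": 7},
    {"dp": [0,0,0],"yaw": 7},
    {"dp": [0,0,0],"yaw": 7},
    {"dp": [0,0,0],"yaw": 7}
  ]
}}

```text
time: 6.52
eef_pos: [0.4532, -0.3205, 0.1831]
tcp_rot: [-179.8, -0.1, 79.4]
contact_force: [-0.8, 0.3, -2.1]
finger_gap: 0.0311
grasp_force: 25.0
```

Call:
{"name": "drive_tool", "arguments": {
  "steps": [
    {"dp": [28,-7,-3],"yaw": 0},
    {"dp": [38.4,-9.7,-3],"yaw": 0},
    {"dp": [38.4,-9.7,-3],"yaw": 0},
    {"dp": [38.4,-9.7,-3],"yaw": 0},
    {"dp": [38.4,-9.7,-3],"yaw": 0},
    {"dp": [38.4,-9.7,-3],"yaw": 0},
    {"dp": [38.4,-9.7,-3],"yaw": 0},
    {"dp": [38.4,-9.7,-3],"yaw": 0},
    {"dp": [38.4,-9.7,-3],"yaw": 0},
    {"dp": [38.4,-9.7,-3],"yaw": 0},
    {"dp": [10,-2.7,0],"yaw": 0},
    {"dp": [0,0,0],"yaw": 0}
  ]
}}

```text
time: 7.52
eef_pos: [0.4256, 0.0758, 0.2139]
tcp_rot: [-179.9, -0.0, 80.1]
contact_force: [0.4, 0.9, -2.8]
finger_gap: 0.0311
grasp_force: 25.0
```

```bash
python3 - <<'E'
from h import *
for i in range(3): sense()
d=snap("wrist"); s=sense(); cv2.imwrite("pics/w2.png",d["frame"]); np.savez("w2.npz",**{k:d[k] for k in("frame","depth","camera_matrix","Rw","tw")})
print(s["time"],s["eef_pos"],s["tcp_rot"],s["finger_gap"],s["contact_force"])
for l in ["stand","head_face","rest_centre","spindle_tip","knob_grip","roller"]:
    print(l,[(round(r["score"],2),np.round(r["at"],4)) for r in spot_point("wrist",l)[:1]])
m=trace("wrist","roller")
if m:
    W,u,v=cloud(d,m[0]["pixels"]); c,wh,a=cv2.minAreaRect(W[:,:2].astype(np.float32)*1000); print(c,wh,a,W[:,2].max())
E
```

```text
7.5667 [0.42599975 0.07400495 0.21381724] [-1.79888868e+02  5.79833791e-02  7.99378116e+01] 0.031177898206436225 [-0.28173939 -0.62411263 -2.02429367]
stand [(0.98, array([ 0.5518,  0.0545, -0.0036]))]
head_face [(0.63, array([0.5714, 0.191 , 0.0861]))]
rest_centre [(0.97, array([0.5574, 0.1101, 0.0886]))]
spindle_tip [(0.65, array([ 0.5296, -0.039 ,  0.0933]))]
knob_grip []
roller [(0.85, array([0.4266, 0.0747, 0.2306]))]
(410.9715576171875, 31.65332794189453) (86.95930480957031, 268.5478210449219) 0.21616484224796295 0.3274297520855298
```

View pics/w2.png

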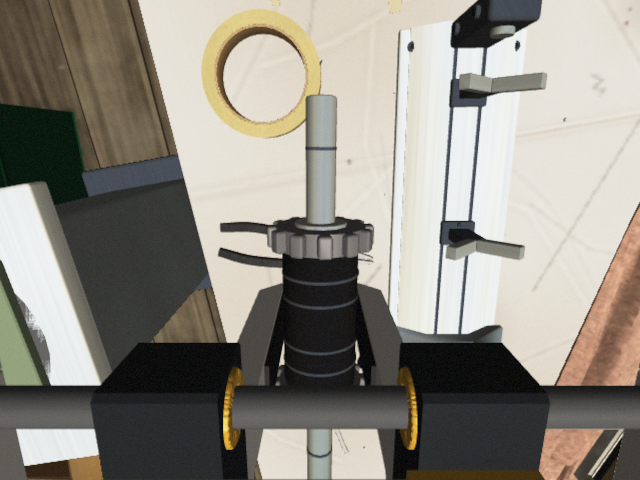

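The wrist view shows the held roller in line with the tool. The V-rests are at about (500,83) and (485,245) and the head stop is at (495,20). I'll locate the V-rests from the depth image.

```bash
python3 - <<'E'
from h import *
z=np.load("w2.npz"); d={k:z[k] for k in z}
W,u,v=cloud(d)
a=np.radians(-10.0); ex=np.array([np.cos(a),np.sin(a)]); ey=np.array([-np.sin(a),np.cos(a)])
o=np.array([.552,.0545])
X=(W[:,:2]-o)@ex; Y=(W[:,:2]-o)@ey; Z=W[:,2]
for nm,lo,hi,zl,zh in [("rest1",100,130,.06,.115),("rest1top",100,130,.1,.115),("rest2",-20,10,.06,.115),("rest2top",-20,10,.1,.115),("head",140,190,.07,.12)]:
    k=(abs(X)<.05)&(Y>lo/1e3)&(Y<hi/1e3)&(Z>zl)&(Z<zh)
    if k.sum()>5:
        q=lambda A:np.round(np.percentile(A[k]*1e3,[0.5,5,50,95,99.5]),1); print(nm,k.sum(),"X",q(X),"Y",q(Y),"Z",q(Z))
k=(abs(X)<.07)&(Y>-.1)&(Y<.19)&(Z>.007)&(Z<.017)
# base edges by Y slices
for y in np.arange(0.0,.17,.02):
    j=k&(abs(Y-y)<.005)
    t=(abs(X)<.04)&(abs(Y-y)<.005)&(Z>.027)&(Z<.036)
    if j.sum()>20: print("y",round(y,3),"base X",np.round(np.percentile(X[j]*1e3,[.5,99.5]),1),"rail",np.round(np.percentile(X[t]*1e3,[2,98]),1) if t.sum()>10 else None, np.round(np.median(Z[j])*1e3,1))
for zc in (.072,.08,.09,.1):
  for lo,hi in ((.1,.13),(-.02,.01)):
    k=(abs(X)<.05)&(Y>lo)&(Y<hi)&(abs(Z-zc)<.003)
    print(zc,lo,np.round(np.sort(X[k])[::max(1,k.sum()//12)]*1e3,1))
E
```

```text
rest1 1535 X [-34.2 -32.1  -0.4  18.9  23.7] Y [107.1 107.2 111.5 116.6 117.2] Z [ 63.2  80.1  97.5 106.3 107.7]
rest1top 638 X [-34.4 -33.4  11.5  22.   24.3] Y [107.  107.5 112.1 116.6 117.2] Z [100.1 100.6 103.8 106.8 107.9]
rest2 1336 X [-33.1 -30.5  -0.8  19.7  24.8] Y [-12.5 -11.7  -5.7  -2.6  -2.3] Z [ 61.2  68.5  95.4 106.1 107.4]
rest2top 472 X [-33.2 -32.3  -4.1  22.7  25.2] Y [-12.8 -11.8  -7.1  -2.8  -2.3] Z [100.  100.5 103.7 106.8 107.6]
head 2404 X [-25.9 -22.6 -11.3   7.9  10.6] Y [142.1 143.  150.8 159.2 165. ] Z [ 71.1  76.2 106.1 110.8 111.7]
y 0.0 base X [-59.  50.] rail [-31.2  22.7] 12.4
y 0.02 base X [-59.2  49.9] rail [-31.1  21.7] 12.4
y 0.04 base X [-59.4  50.6] rail [-30.6  21.8] 12.5
y 0.06 base X [-59.5  50. ] rail [-31.3  21.7] 12.4
y 0.08 base X [-59.7  49.8] rail [-31.1  21.2] 12.4
y 0.1 base X [-59.8  49.5] rail [-31.3  21.7] 12.3
y 0.12 base X [-60.2  48. ] rail [-31.9 -13.4] 12.5
y 0.14 base X [-60.2  49.3] rail [-31.7  20.8] 12.4
y 0.16 base X [-60.3  49.3] rail [-33.4 -22. ] 12.5
0.072 0.1 [-14.3 -13.9 -13.5 -12.7 -11.   -8.1  -6.1  -4.8  -3.6  -1.9  -0.5   1.6
   2.3]
0.072 -0.02 [-13.3 -12.9 -12.7 -12.1 -10.5  -9.2  -7.3  -5.9  -4.3  -2.6  -0.7   1.
   2.8]
0.08 0.1 [-13.7 -13.  -12.3 -11.1  -9.4  -7.7  -6.3  -4.7  -4.3  -4.2  -4.1  -3.6
  -3.5  -2.9  -0.9   0.8   2.7]
0.08 -0.02 [-14.3 -12.  -10.4  -8.9  -7.   -5.2  -4.5  -3.3  -3.1  -3.   -2.2  -0.7
   1.    2.3   3.8]
0.09 0.1 [-24.4 -13.7 -12.  -10.3  -7.6  -0.6   0.3   1.1   1.8   2.7   3.6   4.6
   8.5]
0.09 -0.02 [-23.8 -13.3 -11.3  -9.4  -7.    0.6   1.3   2.3   3.2   4.1   5.1   6.9
  16.9]
0.1 0.1 [-34.6 -33.3 -24.3 -22.  -19.8   8.1   9.7  10.7  11.7  12.7  13.6  15.1
  24.5]
0.1 -0.02 [-33.5 -32.3 -26.3 -22.1 -19.8 -16.4  10.5  12.   13.   14.   15.2  17.8
  25.2]
```

Call:
{"name": "drive_tool", "arguments": {
  "steps": [
    {"dp": [12,30.8,0],"yaw": 0},
    {"dp": [12,30.8,0],"yaw": 0},
    {"dp": [12,30.8,0],"yaw": 0},
    {"dp": [12,30.6,0],"yaw": 0},
    {"dp": [0,0,20],"yaw": -0.5},
    {"dp": [0,0,30],"yaw": 0},
    {"dp": [0,0,30],"yaw": 0},
    {"dp": [0,0,20],"yaw": 0},
    {"dp": [0,0,10],"yaw": 0},
    {"dp": [0,0,0],"yaw": 0},
    {"dp": [0,0,0],"yaw": 0}
  ]
}}

```text
time: 8.83
eef_pos: [0.5571, 0.098, 0.1051]
tcp_rot: [-180.0, 0.0, 80.2]
contact_force: [-0.8, 0.5, -1.7]
finger_gap: 0.0315
grasp_force: 25.0
```

```bash
python3 - <<'E'
from h import *
go(.5555,.1,.075,80.4)
d=snap("wrist"); cv2.imwrite("pics/w3.png",d["frame"]); 
W,u,v=cloud(d)
a=np.radians(-9.6); ex=np.array([np.cos(a),np.sin(a)]); ey=np.array([-np.sin(a),np.cos(a)]); o=np.array([.5567,.1069])
X=(W[:,:2]-o)@ex*1e3; Y=(W[:,:2]-o)@ey*1e3; Z=W[:,2]*1e3
k=(abs(X)<45)&(Y>50)&(Y<75)&(Z>60)&(Z<110)
print("rest1 X",np.percentile(X[k],[.5,99.5]),"Y",np.percentile(Y[k],[1,99]))
for y in (47,65,70,75,80):
    k=(abs(X)<14)&(abs(Y-y)<2)&(Z>108)&(Z<135)
    if k.sum(): print("shaft",y,np.percentile(X[k],[1,50,99]),Z[k].max(),k.sum())
k=(abs(X)<14)&(Y>60)&(Z>108)&(Z<135); print("end Y",np.percentile(Y[k],99.5))
k=(abs(X)<40)&(Y>80)&(Y<110)&(Z>75)&(Z<120); print("head Y",np.percentile(Y[k],[.5,5]))
E
```

```text
t 8.8333 at [0.5571 0.098  0.1051] yaw 80.19 dp now [ 1.7 -1.9 30.1] dyaw(tool z) -0.2
rest1 X [-29.04876909  29.41566646] Y [55.09574212 64.88161292]
shaft 47 [-3.34715813  2.24672405  7.83204006] 129.64170447225277 293
shaft 65 [-3.53946876  2.31562883  8.15836705] 129.1022283153219 340
shaft 70 [-3.48107677  2.33522689  8.12107366] 129.6271376643589 337
shaft 75 [-3.42910854  2.35152538  8.06856864] 129.53330761059158 343
shaft 80 [-3.35447056  2.37658907  8.48892892] 129.60290431129837 349
end Y 114.17135085135327
head Y [89.91260675 91.39661579]
```

View pics/w3.png

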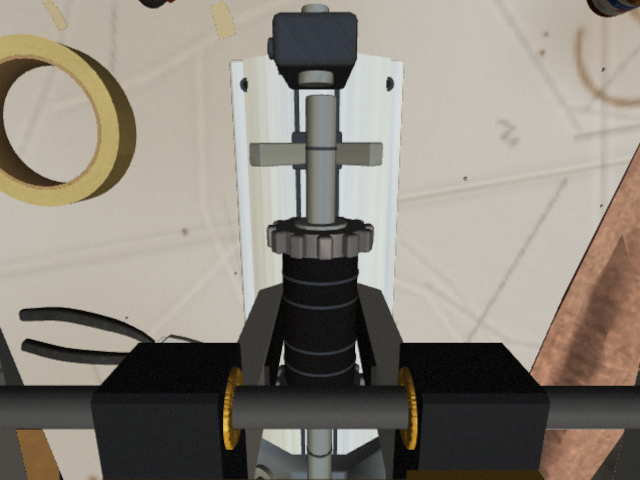

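The view confirms the estimate. The front rest at (316,153) sits symmetric about the shaft, and the shaft is 2.3 mm too far toward +X. I'll correct that and lower it.

Call:
{"name": "drive_tool", "arguments": {
  "steps": [
    {"dp": [1.5,-2.1,5],"yaw": -0.2},
    {"dp": [0,0,8],"yaw": 0},
    {"dp": [0,0,6],"yaw": 0},
    {"dp": [0,0,5],"yaw": 0},
    {"dp": [0,0,3],"yaw": 0},
    {"dp": [0,0,2],"yaw": 0},
    {"dp": [0,0,1],"yaw": 0},
    {"dp": [0,0,0],"yaw": 0},
    {"dp": [0,0,0],"yaw": 0}
  ]
}}

```text
time: 9.63
eef_pos: [0.5556, 0.1003, 0.0753]
tcp_rot: [179.9, -0.0, 80.4]
contact_force: [0.8, -0.3, -1.7]
finger_gap: 0.0315
grasp_force: 25.0
```

Call:
{"name": "drive_tool", "arguments": {
  "steps": [
    {"dp": [0,0,1],"yaw": 0},
    {"dp": [0,0,0.5],"yaw": 0},
    {"dp": [0,0,0],"yaw": 0},
    {"dp": [0,0,0],"yaw": 0}
  ]
}}

```text
time: 9.97
eef_pos: [0.5559, 0.1002, 0.0748]
tcp_rot: [179.9, -0.0, 80.5]
contact_force: [-0.0, -0.8, 4.6]
finger_gap: 0.0311
grasp_force: 25.0
```

Call:
{"name": "drive_tool", "arguments": {
  "steps": [
    {"dp": [0,0,0],"yaw": 0},
    {"dp": [0,0,0],"yaw": 0},
    {"dp": [0,0,0],"yaw": 0},
    {"dp": [0,0,0],"yaw": 0},
    {"dp": [0,0,0],"yaw": 0},
    {"dp": [0,0,0],"yaw": 0}
  ],
  "fingers": 0.3
}}

```text
time: 10.47
eef_pos: [0.5546, 0.1004, 0.0731]
tcp_rot: [-180.0, 0.0, 80.4]
contact_force: [0.6, 0.1, 0.1]
finger_gap: 0.0651
grasp_force: 0.0
```

Call:
{"name": "drive_tool", "arguments": {
  "steps": [
    {"dp": [0,0,-20],"yaw": 0},
    {"dp": [0,0,-30],"yaw": 0},
    {"dp": [0,0,-40],"yaw": 0},
    {"dp": [0,0,-35],"yaw": 0},
    {"dp": [-15,-15,0],"yaw": 0},
    {"dp": [-30,-20,0],"yaw": 0},
    {"dp": [-30,-20,0],"yaw": 0},
    {"dp": [-20,-15,0],"yaw": 0},
    {"dp": [-10,-10,0],"yaw": 0},
    {"dp": [0,0,0],"yaw": 0}
  ]
}}

```text
time: 11.3
eef_pos: [0.4565, 0.0089, 0.1983]
tcp_rot: [-179.9, 0.0, 80.3]
contact_force: [0.3, 0.1, -0.4]
finger_gap: 0.0655
grasp_force: 0.0
```

```bash
python3 - <<'E'
from h import *
go(.5567,.1069,.1,80.4)
d=snap("wrist"); cv2.imwrite("pics/w4.png",d["frame"]); np.savez("w4.npz",**{k:d[k] for k in("frame","depth","camera_matrix","Rw","tw")})
a=np.radians(-9.6); ex=np.array([np.cos(a),np.sin(a)]); ey=np.array([-np.sin(a),np.cos(a)]); o=np.array([.5567,.1069])
for l in ["roller","knob_grip","spindle_tip","rest_centre"]:
    for r in spot_point("wrist",l)[:1]:
        p=np.array(r["at"]); print(l,round(r["score"],2),p.round(4),"stand rel rest:",np.round(np.r_[(p[:2]-o)@ex,(p[:2]-o)@ey,p[2]]*1e3,1))
W,u,v=cloud(d); X=(W[:,:2]-o)@ex*1e3; Y=(W[:,:2]-o)@ey*1e3; Z=W[:,2]*1e3
for y in (-88,-80,-70,-50,-45,45,50,70):
    k=(abs(X)<14)&(abs(Y-y)<2)&(Z>90)&(Z<112)
    if k.sum()>5: print("shaft",y,np.percentile(X[k],[1,50,99]).round(1),Z[k].max().round(1),k.sum())
m=trace("wrist","knob_grip")
if m:
    k=m[0]["pixels"]; Wk,_,_=cloud(d,k); x=(Wk[:,:2]-o)@ex*1e3; y=(Wk[:,:2]-o)@ey*1e3
    k=Wk[:,2]>.035
    print("knob",m[0]["score"],k.sum(),np.percentile(x[k],[2,50,98]),np.percentile(y[k],[2,50,98]),np.percentile(Wk[k,2],[2,50,98]))
    c,wh,an=cv2.minAreaRect(np.c_[x,y][k].astype(np.float32)); print(c,wh,an)
E
```

```text
t 11.3 at [0.4565 0.0089 0.1983] yaw 80.3 dp now [113.6  82.3  98.1] dyaw(tool z) -0.1
roller 0.92 [0.5594 0.0981 0.0912] stand rel rest: [ 4.1 -8.2 91.2]
knob_grip 0.74 [ 0.4684 -0.0642  0.0588] stand rel rest: [ -58.5 -183.4   58.8]
spindle_tip 0.69 [ 0.5293 -0.0423  0.0914] stand rel rest: [  -2.1 -151.7   91.4]
shaft -88 [-5.6 -1.   5.6] 98.9 96
shaft -80 [-5.6 -0.9  5.3] 98.8 94
shaft -70 [-5.6 -1.1  5.5] 99.0 101
shaft -50 [-5.8 -1.2  5.2] 99.4 107
shaft -45 [-13.5  -2.6  13.2] 112.0 187
shaft 45 [-5.7 -1.7  5.1] 99.3 94
knob 0.81 1509 [-86.88364673 -56.16622101 -32.67074546] [-188.99399827 -180.37638873 -177.2779479 ] [0.04066152 0.06743183 0.08532226]
(-56.28956604003906, -184.16734313964844) (17.211986541748047, 66.78504180908203) 81.22618103027344
```

View pics/w4.png

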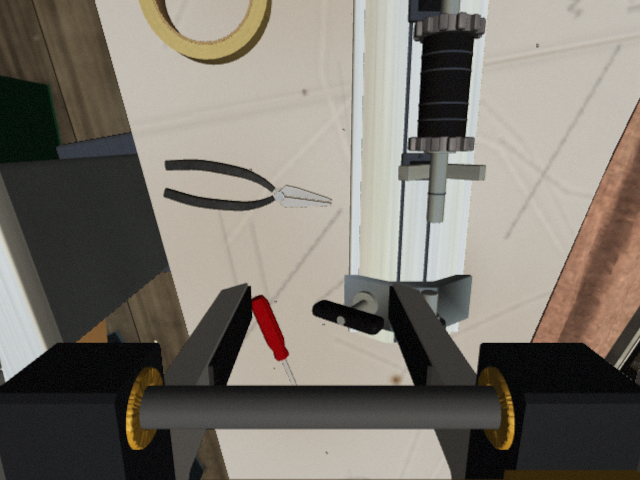

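The roller is seated, with the shaft centred on the rests and parallel. The knob bar spans (315,308) to (382,322), turned roughly 9° clockwise. Next I'll check the saddle heights around it before gripping.

```bash
python3 - <<'E'
from h import *
z=np.load("w4.npz"); d={k:z[k] for k in z}
a=np.radians(-9.6); ex=np.array([np.cos(a),np.sin(a)]); ey=np.array([-np.sin(a),np.cos(a)]); o=np.array([.5567,.1069])
W,u,v=cloud(d); X=(W[:,:2]-o)@ex*1e3; Y=(W[:,:2]-o)@ey*1e3; Z=W[:,2]*1e3
for x in range(-96,20,8):
    print(x,[ (int(np.median(Z[k])) if (k:=(abs(X-x)<4)&(abs(Y-y)<3)&(Z<130)).sum()>2 else None) for y in range(-216,-150,6)])
go(*(o+ex*-.060+ey*-.183),.1,161.4)
E
```

```text
-96 [0, 0, 0, 0, 0, 0, 0, 0, 0, 0, 0]
-88 [0, 0, 0, 0, 0, 1, 48, 0, 0, 0, 0]
-80 [1, None, None, None, 0, 2, 52, 0, 0, 0, 0]
-72 [0, None, None, 0, 0, 62, 56, 0, 0, 0, 0]
-64 [None, None, None, 0, 0, 68, 62, 0, 0, 0, 0]
-56 [None, None, None, 0, 21, 72, 64, 22, 21, 11, 1]
-48 [None, None, None, None, 81, 81, 65, 29, 28, 17, 12]
-40 [None, None, None, None, 40, 84, 74, 37, 33, 22, 18]
-32 [None, None, None, None, 41, 42, 43, 39, 39, 28, 23]
-24 [29, 30, 46, 45, 44, 44, 44, 44, 44, 33, 29]
-16 [32, None, 48, 47, None, None, None, None, None, 32, 31]
-8 [None, None, None, None, None, None, None, None, None, 33, 32]
0 [None, None, None, None, None, None, None, None, None, 40, 96]
8 [None, None, None, None, None, None, None, 96, 95, 39, 32]
16 [None, None, None, None, None, None, None, 94, 48, 37, 32]
t 11.6 at [0.4593 0.0106 0.1985] yaw 80.5 dp now [-71.9  19.9  98.4] dyaw(tool z) -80.9
```

Call:
{"name": "drive_tool", "arguments": {
  "steps": [
    {"dp": [-25,7,0],"yaw": 0},
    {"dp": [-30,8,0],"yaw": 0},
    {"dp": [-18,5,0],"yaw": -5},
    {"dp": [0,0,0],"yaw": -7},
    {"dp": [0,0,0],"yaw": -7},
    {"dp": [0,0,0],"yaw": -7},
    {"dp": [0,0,0],"yaw": -7},
    {"dp": [0,0,0],"yaw": -7},
    {"dp": [0,0,0],"yaw": -7},
    {"dp": [0,0,0],"yaw": -7},
    {"dp": [0,0,0],"yaw": -7},
    {"dp": [0,0,0],"yaw": -7}
  ]
}}

```text
time: 12.6
eef_pos: [0.4668, -0.0647, 0.1983]
tcp_rot: [180.0, -0.0, 148.9]
contact_force: [0.7, 0.3, 0.2]
finger_gap: 0.0657
grasp_force: 0.0
```

Call:
{"name": "drive_tool", "arguments": {
  "steps": [
    {"dp": [0,0,20],"yaw": -7},
    {"dp": [0,0,30],"yaw": -6},
    {"dp": [0,0,20],"yaw": 0},
    {"dp": [0,0,10],"yaw": 0},
    {"dp": [0,0,0],"yaw": 0},
    {"dp": [0,0,0],"yaw": 0}
  ]
}}

```text
time: 13.1
eef_pos: [0.4665, -0.065, 0.1184]
tcp_rot: [180.0, -0.0, 161.5]
contact_force: [0.1, 0.1, 0.2]
finger_gap: 0.0656
grasp_force: 0.0
```

```bash
python3 - <<'E'
from h import *
a=np.radians(-9.6); ex=np.array([np.cos(a),np.sin(a)]); ey=np.array([-np.sin(a),np.cos(a)]); o=np.array([.5567,.1069])
go(*(o+ex*-.060+ey*-.184),.044,161.4)
d=snap("wrist"); cv2.imwrite("pics/w5.png",d["frame"])
W,u,v=cloud(d); X=(W[:,:2]-o)@ex*1e3; Y=(W[:,:2]-o)@ey*1e3; Z=W[:,2]*1e3
for x in (-80,-72,-66,-60,-54,-48,-40):
    zt=61+(x+60)*np.tan(np.radians(35))
    k=(abs(X-x)<3)&(Y>-205)&(Y<-160)&(Z>zt-2)&(Z<zt+18)
    if k.sum()>3: print(x,np.percentile(Y[k],[2,50,98]).round(1),np.percentile(Z[k],[2,98]).round(1),k.sum())
for r in spot_point("wrist","knob_grip")[:1]: p=np.array(r["at"]); print(round(r["score"],2),np.round(np.r_[(p[:2]-o)@ex,(p[:2]-o)@ey,p[2]]*1e3,1))
E
```

```text
t 13.1 at [ 0.4665 -0.065   0.1184] yaw 161.46 dp now [-0.2  0.5 74.4] dyaw(tool z) 0.1
-80 [-189.1 -183.2 -177.5] [52.8 61.6] 218
-72 [-189.4 -183.4 -177.8] [57.8 67.4] 227
-66 [-189.7 -183.7 -178.1] [62.9 72.1] 235
-60 [-189.9 -184.  -178.3] [67.3 74.9] 231
-54 [-190.1 -184.1 -178.5] [71.3 79.7] 249
-48 [-190.4 -184.4 -178.8] [75.3 83.9] 254
-40 [-190.7 -184.6 -179.1] [80.  86.6] 189
0.8 [ -58.  -182.4   59.4]
```

View pics/w5.png

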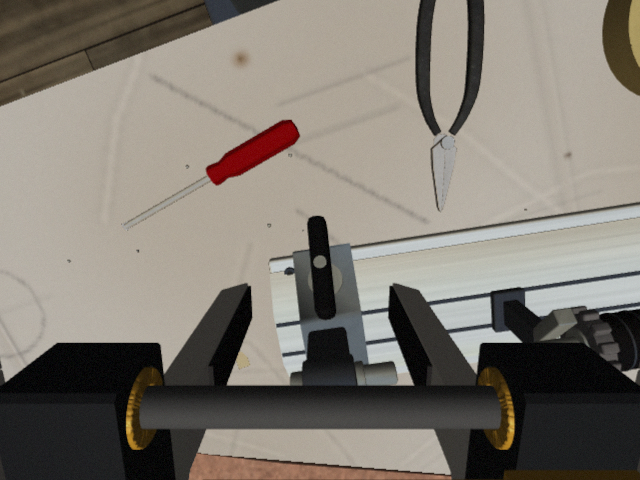

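The bar runs from (315,222) to (325,312) and is only about 2° off square. I'll align the tool to it, lower, and grip.

Call:
{"name": "drive_tool", "arguments": {
  "steps": [
    {"dp": [0,0,15],"yaw": -7},
    {"dp": [0,0,25],"yaw": 0},
    {"dp": [0,0,20],"yaw": 0},
    {"dp": [0,0,10],"yaw": 0},
    {"dp": [0,0,4],"yaw": 0}
  ]
}}

```text
time: 13.62
eef_pos: [0.4659, -0.0651, 0.0439]
tcp_rot: [180.0, -0.1, 168.4]
contact_force: [-0.4, -1.2, -0.2]
finger_gap: 0.0657
grasp_force: 0.0
```

Call:
{"name": "drive_tool", "arguments": {
  "steps": [
    {"dp": [0,0,0],"yaw": 0},
    {"dp": [0,0,0],"yaw": 0},
    {"dp": [0,0,0],"yaw": 0},
    {"dp": [0,0,0],"yaw": 0},
    {"dp": [0,0,0],"yaw": 0},
    {"dp": [0,0,0],"yaw": 0},
    {"dp": [0,0,0],"yaw": 0},
    {"dp": [0,0,0],"yaw": 0},
    {"dp": [0,0,0],"yaw": 0},
    {"dp": [0,0,0],"yaw": 0},
    {"dp": [0,0,0],"yaw": 0}
  ],
  "fingers": 1,
  "grip_force": 15
}}

```text
time: 14.53
eef_pos: [0.4663, -0.0649, 0.0445]
tcp_rot: [180.0, 0.0, 168.4]
contact_force: [-0.0, 1.2, 1.2]
finger_gap: 0.0121
grasp_force: 15.0
```

Call:
{"name": "drive_tool", "arguments": {
  "steps": [
    {"dp": [0.1,2,0],"yaw": 0},
    {"dp": [0.1,4,0],"yaw": 0},
    {"dp": [0.2,5,0],"yaw": 0},
    {"dp": [0.2,6,0],"yaw": 0},
    {"dp": [0.2,6,0],"yaw": 0},
    {"dp": [0.2,6,0],"yaw": 0},
    {"dp": [0.2,6,0],"yaw": 0},
    {"dp": [0.2,6,0],"yaw": 0},
    {"dp": [0.1,4,0],"yaw": 0},
    {"dp": [0.1,3,0],"yaw": 0}
  ]
}}

```text
time: 15.37
eef_pos: [0.4743, -0.0171, 0.0445]
tcp_rot: [180.0, 0.0, 168.5]
contact_force: [-1.5, -2.5, 3.0]
finger_gap: 0.0119
grasp_force: 15.0
```

Call:
{"name": "drive_tool", "arguments": {
  "steps": [
    {"dp": [0.05,1.5,0],"yaw": 0},
    {"dp": [0.05,1.5,0],"yaw": 0},
    {"dp": [0.05,1.5,0],"yaw": 0},
    {"dp": [0.05,1.5,0],"yaw": 0}
  ]
}}

```text
time: 15.7
eef_pos: [0.4752, -0.012, 0.0445]
tcp_rot: [-180.0, -0.0, 168.4]
contact_force: [-1.3, -3.2, 3.7]
finger_gap: 0.0119
grasp_force: 15.0
```

Call:
{"name": "drive_tool", "arguments": {
  "steps": [
    {"dp": [0.03,1,0],"yaw": 0},
    {"dp": [0.03,1,0],"yaw": 0},
    {"dp": [0.03,1,0],"yaw": 0},
    {"dp": [0.03,1,0],"yaw": 0}
  ]
}}

```text
time: 16.03
eef_pos: [0.4758, -0.0087, 0.0446]
tcp_rot: [-179.9, -0.0, 168.4]
contact_force: [-2.3, -4.4, 4.8]
finger_gap: 0.0124
grasp_force: 15.0
```

Call:
{"name": "drive_tool", "arguments": {
  "steps": [
    {"dp": [0,1,0],"yaw": 0},
    {"dp": [0,1,0],"yaw": 0}
  ]
}}

```text
time: 16.2
eef_pos: [0.4761, -0.0068, 0.0445]
tcp_rot: [-179.9, -0.0, 168.4]
contact_force: [-2.9, -5.3, 4.6]
finger_gap: 0.0122
grasp_force: 15.0
```

Call:
{"name": "drive_tool", "arguments": {
  "steps": [
    {"dp": [0,1,0],"yaw": 0},
    {"dp": [0,1,0],"yaw": 0}
  ]
}}

```text
time: 16.37
eef_pos: [0.4764, -0.0048, 0.0445]
tcp_rot: [-179.9, -0.0, 168.4]
contact_force: [-3.3, -5.9, 5.5]
finger_gap: 0.0125
grasp_force: 15.0
```

Call:
{"name": "drive_tool", "arguments": {
  "steps": [
    {"dp": [0,1,0],"yaw": 0},
    {"dp": [0,1,0],"yaw": 0}
  ]
}}

```text
time: 16.53
eef_pos: [0.4764, -0.0047, 0.0445]
tcp_rot: [-179.7, -0.0, 168.5]
contact_force: [-5.2, -12.8, 4.8]
finger_gap: 0.0123
grasp_force: 15.0
```

Call:
{"name": "drive_tool", "arguments": {
  "steps": [
    {"dp": [0,1,0],"yaw": 0},
    {"dp": [0,1,0],"yaw": 0}
  ]
}}

```text
time: 16.7
eef_pos: [0.4765, -0.0046, 0.0445]
tcp_rot: [-179.5, -0.1, 168.6]
contact_force: [-5.6, -18.3, 5.1]
finger_gap: 0.0121
grasp_force: 15.0
```

The tailstop is hard home: it moved 60 mm, then the force rose to 18 N with no further travel. Now I'll turn the knob clockwise with the bar still gripped.

Call:
{"name": "drive_tool", "arguments": {
  "steps": [
    {"dp": [0,0,0],"yaw": 4},
    {"dp": [0,0,0],"yaw": 4},
    {"dp": [0,0,0],"yaw": 4},
    {"dp": [0,0,0],"yaw": 4},
    {"dp": [0,0,0],"yaw": 4},
    {"dp": [0,0,0],"yaw": 4},
    {"dp": [0,0,0],"yaw": 4},
    {"dp": [0,0,0],"yaw": 4}
  ],
  "grip_force": 30
}}

```text
time: 17.37
eef_pos: [0.4771, -0.004, 0.0444]
tcp_rot: [-179.6, 0.2, 136.5]
contact_force: [-4.1, -14.2, 3.9]
finger_gap: 0.0164
grasp_force: 34.8
```

Call:
{"name": "drive_tool", "arguments": {
  "steps": [
    {"dp": [0,0,0],"yaw": 4},
    {"dp": [0,0,0],"yaw": 4},
    {"dp": [0,0,0],"yaw": 4},
    {"dp": [0,0,0],"yaw": 4},
    {"dp": [0,0,0],"yaw": 4}
  ]
}}

```text
time: 17.78
eef_pos: [0.4764, -0.0015, 0.045]
tcp_rot: [-179.8, 0.1, 116.4]
contact_force: [-8.0, -5.0, 11.2]
finger_gap: 0.0196
grasp_force: 32.5
```

```bash
python3 -c "
from h import *
s=sense();print({k:np.round(s[k],3) for k in('time','eef_pos','tcp_rot','contact_force','moment','finger_gap','grasp_force')})"
```

```text
{'time': np.float64(17.783), 'eef_pos': array([ 0.476, -0.001,  0.045]), 'tcp_rot': array([-1.79798e+02,  5.80000e-02,  1.16381e+02]), 'contact_force': array([-7.976, -4.956, 11.241]), 'moment': array([-0.536,  0.868,  0.632]), 'finger_gap': np.float64(0.02), 'grasp_force': np.float64(32.455)}
```

Call:
{"name": "drive_tool", "arguments": {
  "steps": [
    {"dp": [0,0,0],"yaw": 4},
    {"dp": [0,0,0],"yaw": 4},
    {"dp": [0,0,0],"yaw": 4},
    {"dp": [0,0,0],"yaw": 4},
    {"dp": [0,0,0],"yaw": 4},
    {"dp": [0,0,0],"yaw": 4},
    {"dp": [0,0,0],"yaw": 4},
    {"dp": [0,0,0],"yaw": 0}
  ],
  "grip_force": 40
}}

```text
time: 18.45
eef_pos: [0.4786, 0.0021, 0.0469]
tcp_rot: [179.9, -0.2, 88.4]
contact_force: [-7.4, 6.0, 20.5]
finger_gap: 0.0213
grasp_force: 46.2
```

```bash
python3 -c "
from h import *
s=sense();print({k:np.round(s[k],3) for k in('time','eef_pos','tcp_rot','contact_force','moment','finger_gap','grasp_force')})"
```

```text
{'time': np.float64(18.45), 'eef_pos': array([0.479, 0.002, 0.047]), 'tcp_rot': array([179.885,  -0.222,  88.368]), 'contact_force': array([-7.361,  5.966, 20.48 ]), 'moment': array([1.093, 0.491, 0.494]), 'finger_gap': np.float64(0.021), 'grasp_force': np.float64(46.216)}
```

Call:
{"name": "drive_tool", "arguments": {
  "steps": [
    {"dp": [0,0,0],"yaw": 0},
    {"dp": [0,0,0],"yaw": 0},
    {"dp": [0,0,0],"yaw": 0},
    {"dp": [0,0,0],"yaw": 0},
    {"dp": [0,0,0],"yaw": 0}
  ],
  "fingers": 0.6
}}

```text
time: 18.87
eef_pos: [0.4769, 0.0, 0.0437]
tcp_rot: [-179.9, -0.0, 88.4]
contact_force: [0.5, 0.7, 0.2]
finger_gap: 0.0376
grasp_force: 0.0
```

Call:
{"name": "drive_tool", "arguments": {
  "steps": [
    {"dp": [0,0,-5],"yaw": 0},
    {"dp": [0,0,-20],"yaw": 0},
    {"dp": [0,0,-35],"yaw": 0},
    {"dp": [0,0,-40],"yaw": 0},
    {"dp": [0,0,-40],"yaw": 0},
    {"dp": [0,-30,0],"yaw": 0},
    {"dp": [0,-30,0],"yaw": 0},
    {"dp": [0,0,0],"yaw": 0},
    {"dp": [0,0,0],"yaw": 0}
  ]
}}

```text
time: 19.62
eef_pos: [0.4164, 0.0016, 0.1844]
tcp_rot: [180.0, -0.0, 88.4]
contact_force: [0.4, -0.0, 0.2]
finger_gap: 0.0375
grasp_force: 0.0
```

```bash
python3 - <<'E'
from h import *
a=np.radians(-9.6); ex=np.array([np.cos(a),np.sin(a)]); ey=np.array([-np.sin(a),np.cos(a)]); o=np.array([.5567,.1069])
go(*o,.2,80.4)
d=snap("wrist"); cv2.imwrite("pics/w6.png",d["frame"])
W,u,v=cloud(d); X=(W[:,:2]-o)@ex*1e3; Y=(W[:,:2]-o)@ey*1e3; Z=W[:,2]*1e3
for y in (-95,-88,-85,-80,-70,-50,45,50,70):
    k=(abs(X)<14)&(abs(Y-y)<2)&(Z>90)&(Z<112)
    if k.sum()>5: print("shaft",y,np.percentile(X[k],[1,50,99]).round(1),Z[k].max().round(1),k.sum())
for l in ["roller","knob_grip","spindle_tip"]:
    for r in spot_point("wrist",l)[:1]:
        p=np.array(r["at"]); print(l,round(r["score"],2),"rel rest:",np.round(np.r_[(p[:2]-o)@ex,(p[:2]-o)@ey,p[2]]*1e3,1))
m=trace("wrist","knob_grip")
if m:
    Wk,_,_=cloud(d,m[0]["pixels"]); Wk=Wk[(Wk[:,2]>.045)&(Wk[:,2]<.1)]
    q=np.c_[(Wk[:,:2]-o)@ex,(Wk[:,:2]-o)@ey]*1e3
    print("knob rect",cv2.minAreaRect(q.astype(np.float32)),len(q))
E
```

```text
t 19.6167 at [0.4164 0.0016 0.1844] yaw 88.41 dp now [109.1 137.3 -15.5] dyaw(tool z) 8.0
shaft -95 [-6.2 -1.9  5.3] 99.4 117
shaft -88 [-5.8 -2.1  5.2] 99.0 105
shaft -85 [-5.9 -2.   5.5] 99.0 104
shaft -80 [-5.9 -2.4  5.8] 99.3 109
shaft -70 [-6.1 -2.3  5. ] 99.0 117
shaft -50 [-5.9 -1.8  5.2] 98.9 120
shaft 45 [-6.  -2.3  5. ] 98.7 67
roller 0.65 rel rest: [ 2.5 -3.4 90. ]
knob_grip 0.9 rel rest: [ -60.2 -121.8   60.3]
spindle_tip 0.95 rel rest: [ -1.5 -89.7  90.7]
knob rect ((-55.88906478881836, -122.55369567871094), (26.252099990844727, 62.808372497558594), 10.653851509094238) 1657
```

View pics/w6.png

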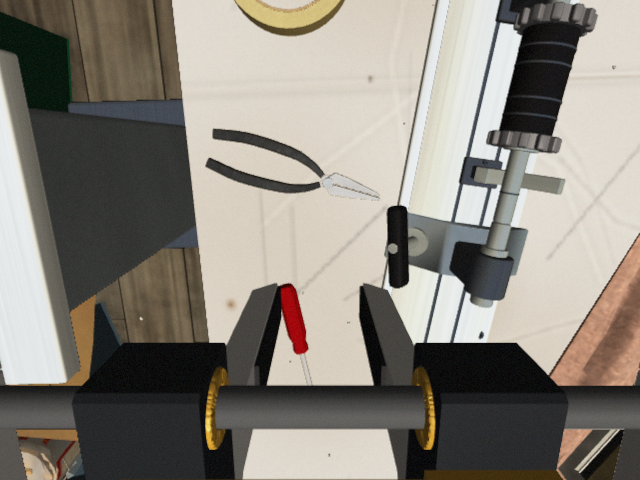

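The spindle tip meets the shaft end at (495,250), at −90 mm from rest centre as it should. The bar, from (398,208) to (398,285), is about 10° short of lying along the rail, so the knob is at about 1.35 rad. The shaft is level and parallel, and nothing is touched.

```bash
python3 -c "
from rig import *
print(hand_in())"
```

```text
the job is handed in; nothing more can be done
None
```

The roller lies in both V-rests with the tailstop tight against it, the clamp knob is locked at about 1.35 rad by my camera measurement, and the job was handed in at about 20 s (no verdict was shown).

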